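Sweep the worn grinding cylinders into the red tray

ROBOT

A 6-joint arm with a two-finger parallel gripper is mounted at the origin on the work surface. World frame = base frame: x ahead of the robot, y to its left, z up, the work surface at z = 0. Lengths are in mm, angles in rad, forces in N, time in s.
With the tool pointing down it reaches from about 350 to 775 mm from the base axis. Payload 7.3 kg.
Tool frame: the origin (TCP) lies at the very end of the fingers, on their centre line; the grasp point (between the pads) lies 19 mm behind it; z points along the fingers, y is the line along which they close (so a half turn about z gives the same grasp; the last joint's range is limited). The gripper opens to 92 mm and grips with 3 to 60 N. Pads are 19 mm wide; open, the fingers measure 130 mm over their backs; the gripper's body (75 mm by 190 mm) begins 47 mm behind the grasp point.
Start: joints at [-1.299, 0.342, 1.524, -0, 1.275, -0.146], TCP at [213.043, -479.852, 226.741] pointing down, gripper open.
Joint ranges: [-2.53, 2.53], [-0.77, 2.02], [0.04, 2.7], [-1, 4.14], [0.28, 2.66], [-3.11, 3.11]. Speed limits (rad/s): [2.57, 2.57, 3.14, 3.14, 3.14, 3.14].

INTERFACE

Orientations are given as [roll, pitch, yaw] about the fixed x, y, z axes, in that order (R = Rz(yaw) Ry(pitch) Rx(roll)).
In Python, from plant import bot gives the robot as it stands.
- The arm moves only by the tool jog_arm, never from a script. Its argument "targets" is a list of rows, each an object with "xyz": the shift along the tool's x, y, z as a fraction of full scale, a list of three; "spin": the turn about the tool's z as a fraction of full scale. In form: [{"xyz": [x, y, z], "spin": spin}, ...]. A call has exactly 10 rows; each row shifts and turns the commanded pose from where the row before left it, along the tool's axes as they then stand; what a row does not reach is not made up. Full scale, the value 1, is 80 mm for a shift and 0.1 rad for a turn. A row lasts 1/8 s, in which the tool goes at most 62.5 mm and 10.7 degrees, less where a joint would pass 70% of its speed; a pose out of reach is approached as far as the arm can. A call with a number of a shift or a turn outside -1 to 1 is refused whole. A call with a gripper value outside its range is refused whole. "gripper" is the opening in per cent of the stroke, from 0 (shut) to 100 (fully open), set as the call begins (left out, the last holds). The fingers move at their own pace and stop on an object; the grip force is fixed at half the most. Time passes only in rows, so rows that do not move let the fingers close, or fill a call up. It gives the time, the measured TCP pose, the force, the opening and the grip force at its end, in the units of the state.
- bot.get_obs(): the state, without advancing time (a new reading comes with each control period).
- bot.capture(name): name is "scene" or "side" or "wrist"; returns the picture (480x640x3 uint8, blue, green, red); there is no depth.
- bot.get_calibration(name): a dict with "vfov" (degrees; the focal length in pixels is half the picture's height over the tangent of half this angle, whatever the lens; pixels are square), "cx", "cy" (the principal point, pixels), "eye" and "rotation" of the camera in the world. Camera axes: x right, y down, z forward; pixel columns grow to the right and rows downward; lengths in mm; the calibration is good to about 2 mm. A picture is of the moment at which its call begins: read the wrist's pose just before it. get_calibration takes no time and is no camera call; for the wrist camera it gives the pose at the moment of the call.
- bot.close_job(): hands the job in; it is judged then, once.
The state is a dict: "time": time; "joint_positions": joint angles; "dq": joint speeds; "tau": joint torques, N m; "tool_pos": TCP position; "tcp_rot": TCP orientation; "contact_force": force on the tool from outside, world axes, zero at the start; "moment": the same for the moment, N m; "grip_width": finger opening in mm; "finger_force": force on a finger pad.
Only numpy, scipy, OpenCV 4.12 (cv2) and the standard library are available. Lean on these libraries where they do the work, as an engineer would, in place of code of your own. Each camera call takes 0.05 s, during which the arm holds its last target. There are 200 camera calls.

TASK

Sweep the three dark worn steel grinding cylinders off the green inspection board into the red tray, pushing them along the board with the fingers and never picking them up. Leave the white ceramic cylinder where it stands on the board, and leave everything else on the bench where it is.

Things in the scene. Friction and masses are not known exactly. Their poses are not given: they have to be found in the camera images.
- stand: Fixed raised board with a flat green top without rims, 220 mm along its x, 240 mm along its y, top 45 mm above the counter. Origin at the centre of its underside, z up. A tray stands at each y end. The four cylinders stand in lanes along its y, at about x = -75, -25, +25, +75 mm (+-3), each between y = -50 and +50 mm; which is in which lane varies
- red_tray: Fixed open red tray, 220 mm along x, 110 mm along y, 36 mm high, walls and floor 4 mm, same yaw as the stand. Origin at the centre of its underside. At either the +y or the -y end of the stand (3 mm gap, 178 mm between centres); its rim is 9 mm lower than the green top, so cylinders pushed over the end drop in
- blue_tray: Fixed tray like the red one but blue, at the other end of the board, to stay empty
- worn_a: Dark steel worn grinding cylinder, to be swept: 28 mm diameter, 18 mm tall, about 70 g, standing upright on a flat end on the green board (it slides when pushed). Origin at the centre of its underside as it stands
- worn_a_center (a point): Centre of that cylinder, 9 mm above its underside
- worn_b: Dark steel worn grinding cylinder, to be swept: 28 mm diameter, 18 mm tall, about 70 g, standing upright on a flat end on the green board (it slides when pushed). Origin at the centre of its underside as it stands
- worn_b_center (a point): Centre of that cylinder, 9 mm above its underside
- worn_c: Dark steel worn grinding cylinder, to be swept: 28 mm diameter, 18 mm tall, about 70 g, standing upright on a flat end on the green board (it slides when pushed). Origin at the centre of its underside as it stands
- worn_c_center (a point): Centre of that cylinder, 9 mm above its underside
- ceramic: White ceramic grinding cylinder, to be left alone: 28 mm diameter, 18 mm tall, about 70 g, standing upright on a flat end on the green board (it slides when pushed). Origin at the centre of its underside as it stands
- bowl: Loose white bowl, 110 mm wide, 55 mm high, on the counter beyond the board; origin under its centre
- beaker: Loose steel cup, 80 mm wide, 100 mm high, on the counter beyond the board; origin under its centre
- sample_jar: Loose amber jar, 60 mm wide, 85 mm high, on the counter beyond the board; origin under its centre
- wash_bottle: Loose white bottle with a blue cap, 70 mm wide, 170 mm high, on the right of the counter; origin under its centre
- tongs: Loose steel tongs, 220 mm long, 80 mm wide, 12 mm high, lying on the right of the counter; origin near the middle

How it is judged:
By the outcome, as a careful person would: the job done as asked, in the order asked, and still so for the second after the job is handed in, with the robot touching nothing.
It also fails if it takes over 61 s, if anything falls off the work surface, if the arm or the gripper's body presses on something with over 40 N, if the wrist force passes 120 N, or if a joint passes its speed limit or range.

## Working session

There is one attempt and no reset: what is moved stays moved. The work goes in short steps, Python scripts to look and compute and a tool call to move; the robot and the scene stay as the last step left them, time stands still between calls to the robot, and variables do not carry over. Pictures are saved under pics/ and viewed, at most 10 in all, crops included, and the job is handed in when it is done.

Besides the shell and the picture viewer there is one more tool, called after "Emit:" as name([rows], argument=value, ...), one row to a line, values as JSON. jog_arm: Moves the arm, as the interface text tells. Shift numbers are shares of 80 mm and turn numbers shares of 0.1 rad, none past 1 either way. Its arguments: {"type":"object","properties":{"targets":{"type":"array","items":{"type":"object","properties":{"xyz":{"type":"array","items":{"type":"number"}},"spin":{"type":"number"}}}},"gripper":{"type":"number"}},"required":["targets"]}

```bash
mkdir -p pics; python3 - <<'E'
from plant import bot
import cv2
for n in ["scene","side"]:
    cv2.imwrite(f"pics/{n}0.png",bot.capture(n)); c=bot.get_calibration(n); print(n,c)
o=bot.get_obs(); print(o["time"],o["tool_pos"],o["tcp_rot"],o["grip_width"])
E
```

```text
scene {'vfov': 42.16109265613912, 'cx': 322.22635549618457, 'cy': 240.24811324604318, 'eye': array([1473.60668856, -564.91118036, 1147.91073113]), 'rotation': array([-2.41271946,  0.01677821,  1.05334629])}
side {'vfov': 47.76970149416317, 'cx': 325.198449247413, 'cy': 249.3858579876582, 'eye': array([410.22640455, 756.57903598, 648.60662522]), 'rotation': array([-2.14819568,  0.02469962, -2.91736186])}
0.1 [ 212.92782822 -479.48685677  226.10690266] [-3.14021864e+00 -1.91318875e-04  4.17772062e-01] 91.61461543234583
```

View pics/scene0.png

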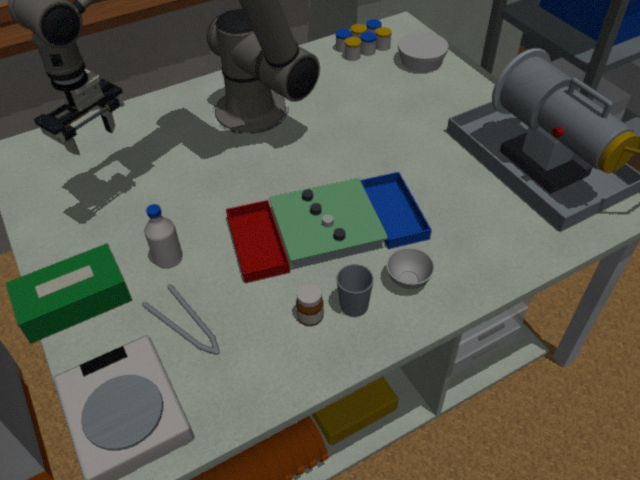

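View pics/side0.png

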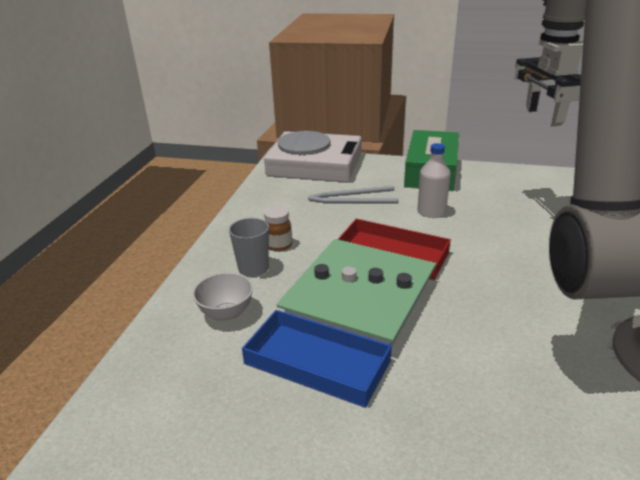

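```bash
cat > h.py <<'E'
import numpy as np, cv2
from scipy.spatial.transform import Rotation as R
def ray(cal,px,z):
    f=240/np.tan(np.radians(cal["vfov"])/2); px=np.atleast_2d(px).astype(float)
    d=np.c_[(px[:,0]-cal["cx"])/f,(px[:,1]-cal["cy"])/f,np.ones(len(px))]@R.from_euler("xyz",cal["rotation"]).as_matrix().T
    e=np.array(cal["eye"]); return e+d*((z-e[2])/d[:,2])[:,None]
def analyse(img,cal):
    hsv=cv2.cvtColor(img,cv2.COLOR_BGR2HSV); H,S,V=cv2.split(hsv)
    def big(m):
        c=max(cv2.findContours(m.astype(np.uint8),cv2.RETR_EXTERNAL,cv2.CHAIN_APPROX_NONE)[0],key=cv2.contourArea); return c[:,0]
    # light green top, excluding the dark green box
    g=big((H>45)&(H<80)&(S>60)&(V>110))
    hull=cv2.convexHull(g)
    board=cv2.minAreaRect(ray(cal,g,45)[:,:2].astype(np.float32))
    red=big(((H<6)|(H>174))&(S>150)&(V>60))
    mask=np.zeros(H.shape,np.uint8); cv2.fillConvexPoly(mask,hull,1); mask=cv2.erode(mask,np.ones((5,5)))
    out=[]
    for name,m in (("dark",(V<90)),("white",(S<50)&(V>110))):
        for c in cv2.findContours(((mask>0)&m).astype(np.uint8),cv2.RETR_EXTERNAL,cv2.CHAIN_APPROX_NONE)[0]:
            if cv2.contourArea(c)>25:
                x,y,w,h=cv2.boundingRect(c); p=(x+(w-1)/2,y+(h-1)/2)
                out.append((name,np.round(p,1),cv2.contourArea(c),ray(cal,p,54)[0,:2].round(1)))
    return board,red.mean(0),ray(cal,red.mean(0),30)[0],out
E
python3 - <<'E'
from h import *
from plant import bot
for n in ["scene","side"]:
    b,rp,r,o=analyse(cv2.imread(f"pics/{n}0.png"),bot.get_calibration(n)); print(n,b,rp,r.round(0))
    for i in o: print(i)
E
```

```text
scene ((545.0457763671875, -46.26139831542969), (237.5668487548828, 218.96435546875), 76.80394744873047) [256.91111111 241.06222222] [ 519. -224.   30.]
('dark', array([339., 234.]), 119.5, array([618.5, -53.5]))
('dark', array([326.5, 223. ]), 32.0, array([572.2, -61.1]))
('dark', array([315., 209.]), 111.5, array([516.7, -61.9]))
('dark', array([306.5, 195.5]), 90.5, array([464.1, -57. ]))
('white', array([327.5, 218. ]), 64.0, array([559. , -50.7]))
side ((542.5560302734375, -41.630767822265625), (238.1339111328125, 216.4840087890625), 76.48074340820312) [401.19847328 244.06870229] [ 483. -216.   30.]
('dark', array([404. , 280.5]), 163.5, array([461.9, -55.1]))
('dark', array([376. , 275.5]), 155.5, array([514.5, -60.9]))
('dark', array([322. , 271.5]), 151.5, array([616.5, -54.4]))
('white', array([348.5, 274. ]), 165.5, array([565.7, -55.9]))
```

Emit:
jog_arm([
  {"xyz": [0,0,0],"spin": -0.92},
  {"xyz": [0,0,0],"spin": -0.92},
  {"xyz": [0,0,0],"spin": -0.92},
  {"xyz": [0,0,0],"spin": -0.92},
  {"xyz": [0,0,0],"spin": -0.92},
  {"xyz": [0,0,0],"spin": -0.92},
  {"xyz": [0,0,0],"spin": -0.92},
  {"xyz": [0,0,0],"spin": -0.92},
  {"xyz": [0,0,0],"spin": -0.92},
  {"xyz": [0,0,0],"spin": -0.92},
], gripper=11)

```text
time: 1.35
tool_pos: [213.0, -479.6, 226.3]
tcp_rot: [-3.141, -0.001, 1.341]
contact_force: [-0.3, -0.4, 0.4]
grip_width: 9.7
finger_force: 0.0
```

Emit:
jog_arm([
  {"xyz": [0.4,0.1,0],"spin": 0},
  {"xyz": [0.6,0.18,0],"spin": 0},
  {"xyz": [0.6,0.18,0],"spin": 0},
  {"xyz": [0.6,0.18,0],"spin": 0},
  {"xyz": [0.6,0.18,0],"spin": 0},
  {"xyz": [0.6,0.18,0],"spin": 0},
  {"xyz": [0.6,0.18,0],"spin": 0},
  {"xyz": [0.6,0.18,0],"spin": 0},
  {"xyz": [0.6,0.18,0],"spin": 0},
  {"xyz": [0.5,0.18,0],"spin": 0},
])

```text
time: 2.6
tool_pos: [452.7, -66.1, 226.5]
tcp_rot: [-3.141, 0.0, 1.339]
contact_force: [0.9, -1.3, 0.1]
grip_width: 10.1
finger_force: 0.0
```

```bash
cat >> h.py <<'E'
A=np.radians(76.65); C=np.array([544,-44.]); U=np.array([np.cos(A),np.sin(A)]); V=np.array([np.sin(A),-np.cos(A)])
def uv(p): d=np.asarray(p)[:2]-C; return np.array([d@U,d@V]).round(1)
def st(bot):
    o=bot.get_obs(); print("t",round(o["time"],2),"uv",uv(o["tool_pos"]),"z",o["tool_pos"][2].round(1),"rpy",o["tcp_rot"].round(3),"w",round(o["grip_width"],1),"q",o["joint_positions"].round(2),"F",o["contact_force"].round(1))
E
python3 - <<'E'
from h import *
from plant import bot
st(bot)
i=bot.capture("wrist"); cv2.imwrite("pics/w1.png",i)
print(bot.get_calibration("wrist"))
s=bot.get_calibration("scene")
print("bottle",ray(s,[166,262],0), uv(ray(s,[166,262],0)[0]))
for n in ["scene","side"]:
    for o in analyse(cv2.imread(f"pics/{n}0.png"),bot.get_calibration(n))[3]: print(n,o[0],uv(o[3]))
E
```

```text
t 2.6 uv [-42.6 -83.8] z 226.5 rpy [-3.141  0.     1.339] w 10.1 q [-0.31  0.22  1.7  -0.    1.23 -0.08] F [ 0.9 -1.3  0.1]
{'vfov': 60.193153843238285, 'cx': 316.78607786380326, 'cy': 240.56202854897057, 'eye': array([470.04814173,   3.70278444, 383.98319688]), 'rotation': array([ 2.88354896e+00, -1.10007218e-03, -2.29594193e-01])}
bottle [[ 443.05678542 -433.87539253    0.        ]] [-402.6   -8.2]
scene dark [ 8.  74.7]
scene dark [-10.1  31.4]
scene dark [-23.7 -22.4]
scene dark [-31.1 -74.7]
scene white [-3.1 16.1]
side dark [-29.8 -77.3]
side dark [-23.3 -24.8]
side dark [ 6.6 72.9]
side white [-6.6 23.9]
```

View pics/w1.png

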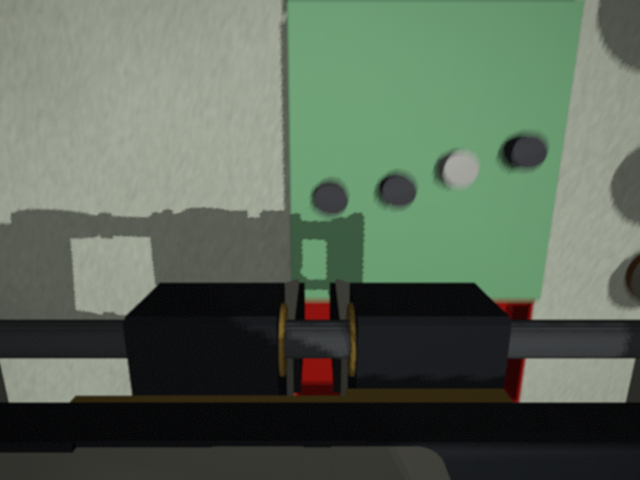

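Emit:
jog_arm([
  {"xyz": [0.35,0.05,0],"spin": 0},
  {"xyz": [0.3,0.05,0],"spin": 0},
  {"xyz": [0,0,0.3],"spin": 0},
  {"xyz": [0,0,0.4],"spin": 0},
  {"xyz": [0,0,0.4],"spin": 0},
  {"xyz": [0,0,0.4],"spin": 0},
  {"xyz": [0,0,0.3],"spin": 0},
  {"xyz": [0,0,0.2],"spin": 0},
  {"xyz": [0,0,0.17],"spin": 0},
  {"xyz": [0,0,0],"spin": 0},
])

```text
time: 3.9
tool_pos: [471.3, -19.2, 52.3]
tcp_rot: [-3.14, 0.0, 1.338]
contact_force: [-0.3, -0.0, 0.5]
grip_width: 10.2
finger_force: 0.0
```

```bash
python3 - <<'E'
from h import *
from plant import bot
st(bot)
cv2.imwrite("pics/w2.png",bot.capture("wrist"))
cv2.imwrite("pics/s2.png",cv2.resize(bot.capture("side")[200:400,230:470],None,fx=3,fy=3))
E
```

```text
t 3.9 uv [  7.4 -76.4] z 52.3 rpy [-3.14   0.     1.338] w 10.2 q [-0.2   0.48  1.88 -0.    0.78  0.03] F [-0.3 -0.   0.5]
```

View pics/s2.png

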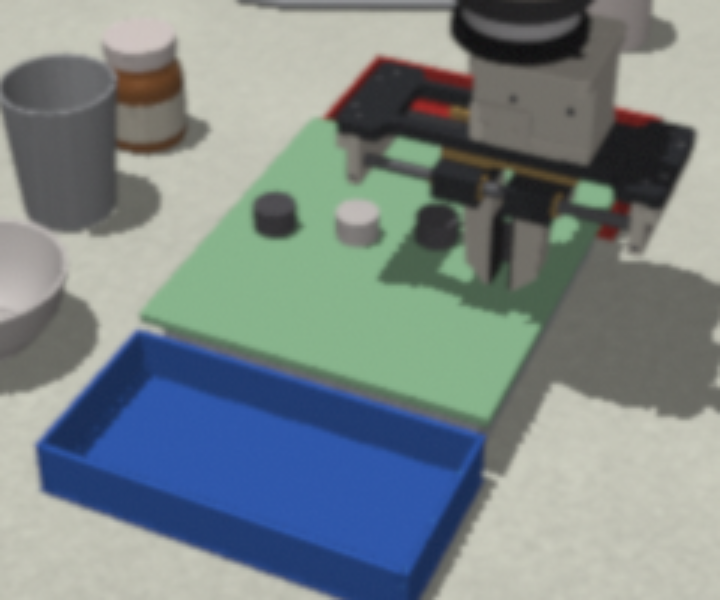

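The fingers stand behind the nearest dark cylinder (about crop px 510,280), with the others at (437,227), (275,215) and the white one at (357,222) clear. Now pushing the first cylinder.

Emit:
jog_arm([
  {"xyz": [-0.1,0,0],"spin": 0},
  {"xyz": [-0.15,0,0],"spin": 0},
  {"xyz": [-0.2,0,0],"spin": 0},
  {"xyz": [-0.2,0,0],"spin": 0},
  {"xyz": [-0.2,0,0],"spin": 0},
  {"xyz": [-0.2,0,0],"spin": 0},
  {"xyz": [-0.2,0,0],"spin": 0},
  {"xyz": [-0.2,0,0],"spin": 0},
  {"xyz": [-0.2,0,0],"spin": 0},
  {"xyz": [-0.2,0,0],"spin": 0},
])

```text
time: 5.25
tool_pos: [437.5, -164.3, 53.0]
tcp_rot: [-3.142, 0.0, 1.338]
contact_force: [0.2, 0.5, 1.2]
grip_width: 10.0
finger_force: 0.0
```

```bash
python3 - <<'E'
from h import *
from plant import bot
st(bot)
cv2.imwrite("pics/s3.png",cv2.resize(bot.capture("scene")[150:320,200:440],None,fx=3,fy=3))
E
```

```text
t 5.25 uv [-141.7  -75.8] z 53.0 rpy [-3.142  0.     1.338] w 10.0 q [-0.52  0.47  1.9  -0.    0.78 -0.29] F [0.2 0.5 1.2]
```

View pics/s3.png

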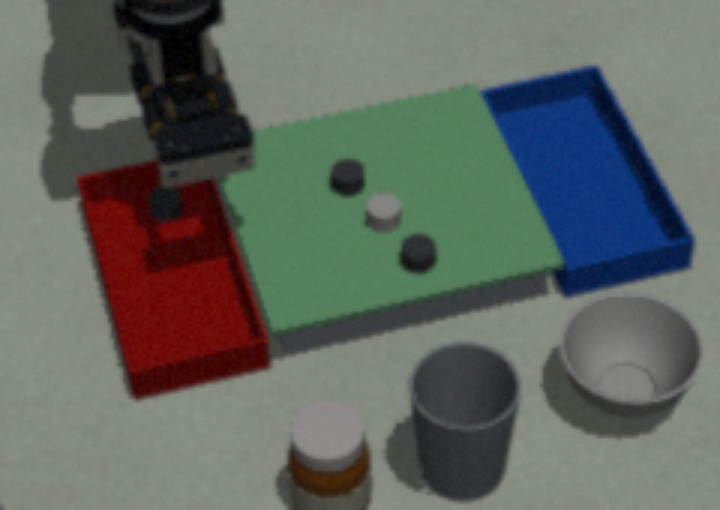

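First cylinder lies in the red tray (crop px 167,205); remaining ones undisturbed. Next, lane at v = -24.

Emit:
jog_arm([
  {"xyz": [0,0,-0.43],"spin": 0},
  {"xyz": [0,0,-0.43],"spin": 0},
  {"xyz": [0.39,0.13,0],"spin": 0},
  {"xyz": [0.39,0.13,0],"spin": 0},
  {"xyz": [0.39,0.13,0],"spin": 0},
  {"xyz": [0.39,0.13,0],"spin": 0},
  {"xyz": [0.39,0.13,0],"spin": 0},
  {"xyz": [0,0,0.3],"spin": 0},
  {"xyz": [0,0,0.3],"spin": 0},
  {"xyz": [0,0,0.26],"spin": 0},
])

```text
time: 6.55
tool_pos: [524.2, -23.3, 52.1]
tcp_rot: [-3.141, 0.0, 1.338]
contact_force: [-0.4, -0.4, 0.3]
grip_width: 9.8
finger_force: 0.0
```

```bash
python3 - <<'E'
from h import *
from plant import bot
st(bot)
E
```

```text
t 6.55 uv [ 15.5 -24. ] z 52.1 rpy [-3.141  0.     1.338] w 9.8 q [-0.19  0.55  1.74 -0.    0.85  0.04] F [-0.4 -0.4  0.3]
```

Emit:
jog_arm([
  {"xyz": [-0.12,0,0],"spin": 0},
  {"xyz": [-0.2,0,0],"spin": 0},
  {"xyz": [-0.2,0,0],"spin": 0},
  {"xyz": [-0.2,0,0],"spin": 0},
  {"xyz": [-0.2,0,0],"spin": 0},
  {"xyz": [-0.2,0,0],"spin": 0},
  {"xyz": [-0.2,0,0],"spin": 0},
  {"xyz": [-0.2,0,0],"spin": 0},
  {"xyz": [-0.2,0,0],"spin": 0},
  {"xyz": [-0.2,0,0],"spin": 0},
])

```text
time: 7.8
tool_pos: [488.6, -174.0, 53.0]
tcp_rot: [-3.141, 0.0, 1.338]
contact_force: [0.7, -0.2, 0.2]
grip_width: 9.9
finger_force: 0.0
```

Emit:
jog_arm([
  {"xyz": [0,0,-0.43],"spin": 0},
  {"xyz": [0,0,-0.43],"spin": 0},
  {"xyz": [0.46,0.245,0],"spin": 0},
  {"xyz": [0.46,0.245,0],"spin": 0},
  {"xyz": [0.46,0.245,0],"spin": 0},
  {"xyz": [0.46,0.245,0],"spin": 0},
  {"xyz": [0.46,0.245,0],"spin": 0},
  {"xyz": [0,0,0],"spin": 0},
  {"xyz": [0,0,0],"spin": 0},
  {"xyz": [0,0,0],"spin": 0},
])

```text
time: 9.05
tool_pos: [626.2, -17.6, 121.9]
tcp_rot: [-3.141, 0.0, 1.337]
contact_force: [0.2, -0.3, 0.4]
grip_width: 9.8
finger_force: 0.0
```

```bash
python3 - <<'E'
from h import *
from plant import bot
st(bot)
cv2.imwrite("pics/s4.png",cv2.resize(bot.capture("scene")[150:320,200:440],None,fx=3,fy=3))
E
```

```text
t 9.05 uv [44.6 73.9] z 121.9 rpy [-3.141  0.     1.337] w 9.8 q [-0.15  0.62  1.37 -0.    1.16  0.08] F [ 0.2 -0.3  0.4]
```

View pics/s4.png

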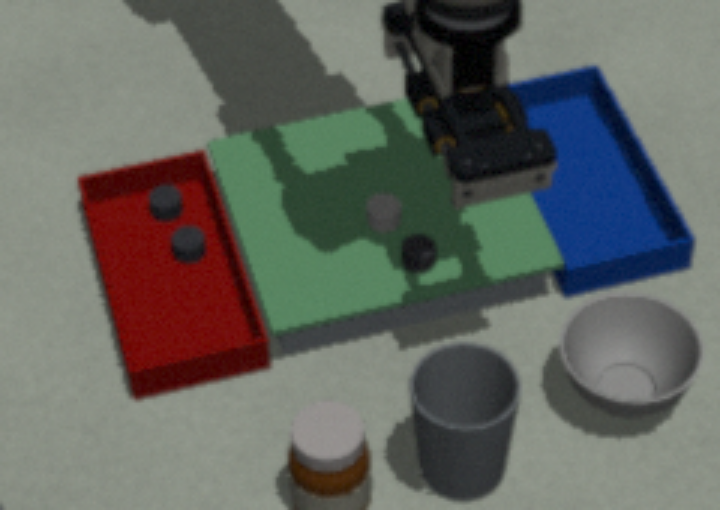

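Two are in the tray (crop px 165,202 and 188,244); white (383,213) unmoved, last dark at (418,253). Checking body clearance to the beaker first.

```bash
python3 - <<'E'
from h import *
from plant import bot
s=bot.get_calibration("scene"); d=bot.get_calibration("side")
# beaker rim centres at z=100, jar lid, bowl rim
print("beaker",uv(ray(s,[200+465/3,150+378/3],100)[0]),uv(ray(d,[250,229],100)[0]))
print("jar",uv(ray(s,[200+328/3,150+425/3],85)[0]),"bowl",uv(ray(s,[410,266],55)[0]))
# underside of the hanging slide ends in s2 (TCP at uv 7,-76, z 52): end is in plane v=-76+-95
f=240/np.tan(np.radians(d["vfov"])/2)
for px in ([230+638/3,200+250/3],[230+355/3,200+183/3]):
    for z in (90,100,110,118,125): print(px,z,uv(ray(d,px,z)[0]))
E
```

```text
beaker [ -8.1 241. ] [ -7.5 238. ]
jar [-110.5  241.7] bowl [132.  216.4]
[442.66666666666663, 283.3333333333333] 90 [  -1.9 -154.3]
[442.66666666666663, 283.3333333333333] 100 [  11.5 -157.2]
[442.66666666666663, 283.3333333333333] 110 [  24.9 -160. ]
[442.66666666666663, 283.3333333333333] 118 [  35.7 -162.3]
[442.66666666666663, 283.3333333333333] 125 [  45.1 -164.4]
[348.3333333333333, 261.0] 90 [ 2.2 20.3]
[348.3333333333333, 261.0] 100 [15.5 14.3]
[348.3333333333333, 261.0] 110 [28.9  8.3]
[348.3333333333333, 261.0] 118 [39.5  3.5]
[348.3333333333333, 261.0] 125 [48.9 -0.7]
```

Emit:
jog_arm([
  {"xyz": [0,0,0.3],"spin": 0},
  {"xyz": [0,0,0.3],"spin": 0},
  {"xyz": [0,0,0.27],"spin": 0},
  {"xyz": [0,0,0],"spin": 0},
  {"xyz": [-0.1,0,0],"spin": 0},
  {"xyz": [-0.2,0,0],"spin": 0},
  {"xyz": [-0.2,0,0],"spin": 0},
  {"xyz": [-0.2,0,0],"spin": 0},
  {"xyz": [-0.2,0,0],"spin": 0},
  {"xyz": [-0.2,0,0],"spin": 0},
])

```text
time: 10.35
tool_pos: [606.2, -103.3, 52.4]
tcp_rot: [3.141, -0.0, 1.337]
contact_force: [-0.4, 0.3, 1.5]
grip_width: 10.1
finger_force: 0.8
```

Emit:
jog_arm([
  {"xyz": [-0.2,0,0],"spin": 0},
  {"xyz": [-0.2,0,0],"spin": 0},
  {"xyz": [-0.2,0,0],"spin": 0},
  {"xyz": [-0.2,0,0],"spin": 0},
  {"xyz": [-0.2,0,0],"spin": 0},
  {"xyz": [-0.2,0,0],"spin": 0},
  {"xyz": [0,0,0],"spin": 0},
  {"xyz": [0,0,-0.4],"spin": 0},
  {"xyz": [0,0,-0.5],"spin": 0},
  {"xyz": [0,0,-0.4],"spin": 0},
])

```text
time: 11.6
tool_pos: [584.6, -195.1, 157.9]
tcp_rot: [3.141, 0.0, 1.338]
contact_force: [1.1, -0.6, 0.6]
grip_width: 10.1
finger_force: 0.0
```

```bash
python3 - <<'E'
from h import *
from plant import bot
st(bot)
i=bot.capture("scene"); cv2.imwrite("pics/s5.png",cv2.resize(i[150:320,200:440],None,fx=3,fy=3))
for n in ["scene","side"]:
    for o in analyse(bot.capture(n),bot.get_calibration(n))[3]: print(n,o[0],o[1],o[2],uv(o[3]))
E
```

```text
t 11.6 uv [-137.6   74.4] z 157.9 rpy [3.141 0.    1.338] w 10.1 q [-0.45  0.56  1.36  0.    1.22 -0.21] F [ 1.1 -0.6  0.6]
scene dark [327.  223.5] 30.0 [-9.4 33.4]
scene dark [291.5 209. ] 217.5 [-79.2 -39.7]
scene white [327.5 218. ] 65.0 [-3.1 16.1]
side white [348.5 274. ] 177.0 [-6.6 23.9]
```

View pics/s5.png

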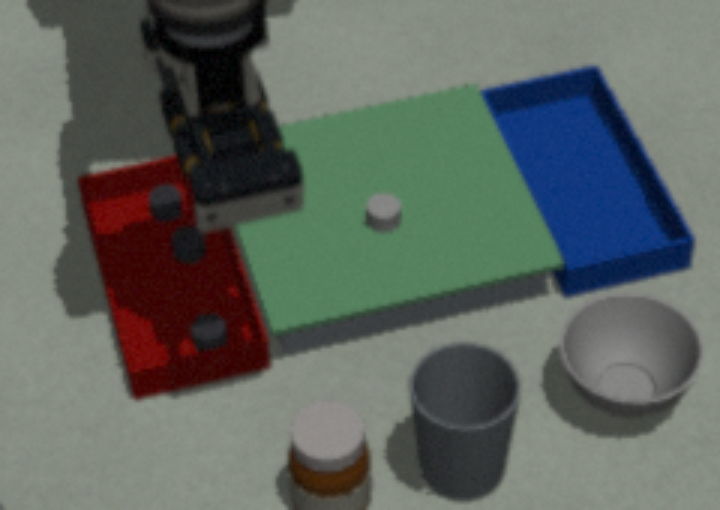

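All three dark cylinders are in the red tray (crop px 165,202; 188,245; 208,332). The white one is unmoved at (383,213), and the tool hangs clear.

```bash
python3 -c "
from plant import bot
print(bot.close_job())"
```

```text
the job is handed in; nothing more can be done
None
```

The three dark cylinders are in the red tray. The white ceramic one hasn't moved, nothing else in view was disturbed, and I handed the job in at about 12 s.

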